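# Hang the colour paddle in the display cabinet

## Task

Hang the orange-gripped sample paddle by its eye on the yellow hook deep inside the clear cabinet: bring it in nose-up under the blue front board, lower the eye over the hook's upturned tip, lay it on the hook and slide it over the little ridge to the very back, and only then let go, so that it hangs there still. Be gentle with the cabinet and its hook (never over 20 N), and leave the other paddle, the jar, the tub and the tube rack where they are.

Things in the scene. Friction and masses are not known exactly. Their poses are not given: they have to be found in the camera images.
- paddle_grip (a point): Paddle to hang (100 to 170 g): flat white strip with five yellow-to-brown discs, an eye at one end, a heavy ORANGE grip block at the other. Point: centre of the block (50 long x 22 wide x 34 mm high, underside on the bench). x: from grip to eye, at the start roughly away from the robot; y across; z out of the disc face (up at the start). Strip 30 x 8 mm, level with the block's underside.
- paddle_eye (a point): Middle of the round bar (8 mm thick, along y) that closes the eye's far end and must lie on the hook: 185 mm along x from the grip's centre, 13 mm below it in the paddle's z. Axes as paddle_grip. The eye is an opening 28 mm wide (y), running from the bar's centre 42 mm back towards the grip, between two 8 mm side rails (44 mm over all).
- cabinet: Fixed clear cabinet with grey corner posts, front and back open. Origin on the bench straight below the hook's stop plate; x points into it, away from the robot, z up. It spans x -126 to 76, y -121 to 121 mm (inside +-109); floor 8 mm thick, clear roof's underside 335 mm up. Blue front board at x -126 to -118 mm hangs down to 255 mm above the bench: the opening is no higher than the hook's tip.
- hook_mid (a point): On the cabinet (its axes), 257.5 mm above its origin: mid-height of where the yellow hook can be set. The hook stands at y 0; the top of its level arm lies anywhere from 22.5 mm below to 22.5 mm above this point: unmeasured, find it by touch or eye. It stays put. Behind it, from x 62 mm, an upright strip 30 mm wide. A soft sprung black pad low down (45 to 105 mm up, face at x -6 mm) stops the hung paddle from swinging.
- hook_plan (a point): Same point and axes as hook_mid; the hook's shape: arm 10 mm wide and thick, from x -52 mm back to the strip; upturned tip at x -48 mm, 8 mm thick, 20 mm above the arm's top; round ridge across the arm, 3 mm high, x -20 to -13 mm; stop plate with its front at x 0, 14 mm high, 14 mm wide. The bar's seat is on the arm between ridge and stop plate.
- plum_paddle_grip (a point): The other paddle, same shape, with a dark PURPLE grip block: centre of the block. Leave it.
- jar: Small closed amber jar, 48 mm across and 70 mm high, standing on the cabinet's floor beside the middle; origin at the centre of its underside. Leave it.
- tub: Grey open tub of mosaic chips, 90 x 90 x 55 mm, on the bench; origin at the centre of its underside. Leave it.
- tuberack: White rack with six capped clear tubes of coloured rods, 80 x 140 mm and 178 mm high, on the bench; origin at the centre of its underside. Leave it.
Things that resemble listed ones, but are neither listed nor needed, are in the scene too. Leave any green or red look-alike of the part that bears paddle_grip alone.

How it is judged (in metres and radians):
On the way, in this order (a step that is already met when the one before it is completed fails the run):
1. the paddle's eye is inside the cabinet, behind the front board and above the board's lower edge, nose up (x of paddle_eye in the frame of cabinet between -0.09 and 0.02 m and y of paddle_eye in the frame of cabinet between -0.03 and 0.03 m and z of paddle_eye in the frame of cabinet above 0.235 m and angle between paddle_eye's own x axis and vertical above 0.5 rad), for 0.1 s.
2. while still held, the bar is in the hook's seat and in touch with the hook (x of paddle_eye in the frame of cabinet between -0.0135 and 0.004 m and y of paddle_eye in the frame of cabinet between -0.02 and 0.02 m and contact force between paddle and cabinet above 0.5 N and contact force between the fingers and paddle above 1 N), for 0.1 s.
At the end, for the whole second after the job is handed in: The orange-gripped paddle hangs eye up, within 20 degrees of upright and under 80 mm/s, its bar between ridge and stop plate (centre within 13.5 mm of the stop, 20 mm of the middle sideways); the other paddle, jar, tub and rack within 20 mm of their starts (x of paddle_eye in the frame of cabinet between -0.0135 and 0.004 m and y of paddle_eye in the frame of cabinet between -0.02 and 0.02 m and z of paddle_eye in the frame of cabinet between 0.229 and 0.295 m and angle between paddle_eye's own x axis and vertical below 0.35 rad and linear speed of paddle below 0.08 m/s and distance of each of plum_paddle_grip, jar, tub, tuberack from where it was at the start of the episode below 0.02 m); the robot touches nothing.
It fails at once if the paddle is pressed against the cabinet or its hook with more than 20 N (contact force between paddle and cabinet above 20 N).
It fails at once if the robot pushes the cabinet or its hook with more than 20 N (contact force between any of the arm, the fingers and cabinet above 20 N).
It fails at once if the other paddle, the jar, the tub or the tube rack is moved more than 20 mm (distance of any of plum_paddle_grip, jar, tub, tuberack from where it was at the start of the episode above 0.02 m).
It also fails if it takes over 72 s, if anything falls off the work surface, if the arm or the gripper's body presses on something with over 40 N, if the wrist force passes 120 N, or if a joint passes its speed limit or range.

## Robot

A 7-joint arm with a two-finger parallel gripper is mounted at the origin on the work surface. World frame = base frame: x ahead of the robot, y to its left, z up, the work surface at z = 0. Lengths are in m, angles in degrees, forces in N, time in s.
With the tool pointing down it reaches from about 0.4 to 0.85 m from the base axis. Payload 4.4 kg.
Tool frame: the origin (TCP) lies at the very end of the fingers, on their centre line; the grasp point (between the pads) lies 19 mm behind it; z points along the fingers, y is the line along which they close (so a half turn about z gives the same grasp; the last joint's range is limited). The gripper opens to 94 mm and grips with 3 to 60 N. Pads are 16 mm wide; open, the fingers measure 119 mm over their backs; the gripper's body (75 mm by 177 mm) begins 78 mm behind the grasp point.
Start: joints at [-67.655, 36.005, 2.206, 86.941, -1.547, 57.084, -1.146], TCP at [0.286, 0.584, 0.185] pointing down, gripper open.
Joint ranges: [-175.42, 175.42], [-21.48, 121.26], [-71.46, 75.88], [10.55, 141.38], [-63.04, 243.04], [13.31, 113.54], [-168.57, 168.57]. Speed limits (degrees/s): [147.25, 147.25, 180, 180, 180, 180, 180].

## Interface

Orientations are given as a 3x3 rotation matrix whose columns are the frame's x, y, z axes.
In Python, from bench import * gives the robot as it stands. The module is installed in compiled form; this text tells all that it offers.
- The arm moves only by the tool apply_moves, never from a script. Its argument "motion" is a list of rows, each a list of 5 numbers: the shift along the tool's x, y, z in cm, then the turn about the tool's z in rad, then the opening, from -1 (shut) to 1 (fully open), so that 0 is half open. A call has 1 to 10 rows; each row is the pose to reach, as a shift and turn from the pose commanded when the call began, along the tool's axes at that moment; what a row does not reach only later rows make up. A row lasts 1/10 s, in which the tool goes at most 50 mm and 8.59 degrees, less where a joint would pass 70% of its speed; a pose out of reach is approached as far as the arm can. A call with a gripper value outside its range is refused whole. The fingers move at their own pace and stop on an object; "squeeze" is the grip in N (left out, the last holds). Time passes only in rows, so rows that repeat a pose let the fingers close. It gives the time, the measured TCP pose, the force, the opening and the grip force at its end, in the units of the state.
- get_state(): the state, without advancing time (a new reading comes with each control period).
- capture(name): name is "side" or "top"; returns the picture (400x640x3 uint8, red, green, blue); there is no depth.
- camera_model(name): a dict with "fx", "fy", "cx", "cy" (pixels), "camera_from_world" (4x4, takes a point from world to camera coordinates). Camera axes: x right, y down, z forward; pixel columns grow to the right and rows downward; lengths in m; the calibration is good to about 2 mm. A picture is of the moment at which its call begins. camera_model takes no time and is no camera call.
- sign_off(): hands the job in; it is judged then, once.
The state is a dict: "time": time; "joint_pos": joint angles; "joint_velocities": joint speeds; "joint_efforts": joint torques, N m; "position": TCP position; "eef_rot": TCP orientation; "force": force on the tool from outside, world axes, zero at the start; "moment": the same for the moment, N m; "gripper_width": opening from 0.0 (shut) to 1.0 (fully open); "grasp_force": force on a finger pad.
Only numpy, scipy, OpenCV 4.12 (cv2) and the standard library are available. Lean on these libraries where they do the work, as an engineer would, in place of code of your own. Each camera call takes 0.05 s, during which the arm holds its last target. There are 200 camera calls.

## Working session

There is one attempt and no reset: what is moved stays moved. The work goes in short steps, Python scripts to look and compute and a tool call to move; the robot and the scene stay as the last step left them, time stands still between calls to the robot, and variables do not carry over. Pictures are saved under pics/ and viewed, at most 10 in all, crops included, and the job is handed in when it is done.

Besides the shell and the picture viewer there is one more tool, called after "Call:" as name(argument=value, ...), one argument or row to a line, values as JSON. apply_moves: Moves the arm, as the interface text tells. Its arguments: {"type":"object","properties":{"motion":{"type":"array"},"squeeze":{"type":"number"}},"required":["motion"]}

```bash
mkdir -p pics; python3 - <<'E'
from bench import *
import cv2,numpy as np
s=get_state()
for k,v in s.items(): print(k,np.round(v,4).tolist())
for n in("side","top"):
    cv2.imwrite(f"pics/{n}0.png",cv2.cvtColor(capture(n),cv2.COLOR_RGB2BGR))
    m=camera_model(n);print(n,m["fx"],m["fy"],m["cx"],m["cy"],np.round(m["camera_from_world"],4).tolist())
E
```

```text
time 0.0
joint_pos [-67.6532, 36.0573, 2.2032, 86.9926, -1.5492, 57.0837, -1.1452]
joint_velocities [-0.0589, 0.0668, -0.0248, 0.0231, 0.023, 0.067, -0.0336]
joint_efforts [-0.0004, -54.9736, 1.1437, -18.6636, -0.0521, 0.0238, 0.0002]
position [0.2858, 0.583, 0.184]
eef_rot [[-0.8979, 0.4402, -0.0008], [0.4402, 0.8979, -0.0016], [0.0, -0.0018, -1.0]]
force [-0.0516, -0.3854, 0.3729]
moment [-0.0022, 0.0155, -0.0109]
grasp_force 0.0
gripper_width 0.9978
side 513.3487468739434 513.3487468739434 323.3563125325831 191.76446157617224 [[-0.1505, 0.9885, 0.017, 0.0643], [0.6381, 0.1103, -0.762, -0.2627], [-0.7551, -0.1039, -0.6474, 2.1619], [0.0, 0.0, 0.0, 1.0]]
top 518.3234145144048 518.3234145144048 316.2604432920135 200.32062514969323 [[-0.0195, -0.9998, -0.0025, 0.0365], [-0.9852, 0.0196, -0.1703, 0.5955], [0.1703, -0.0009, -0.9854, 1.5657], [0.0, 0.0, 0.0, 1.0]]
```

View pics/side0.png

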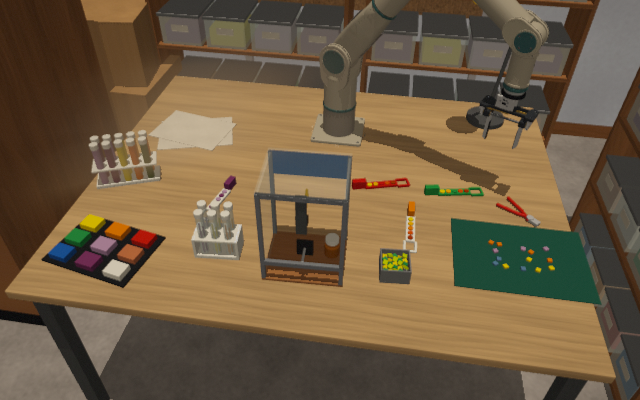

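View pics/top0.png

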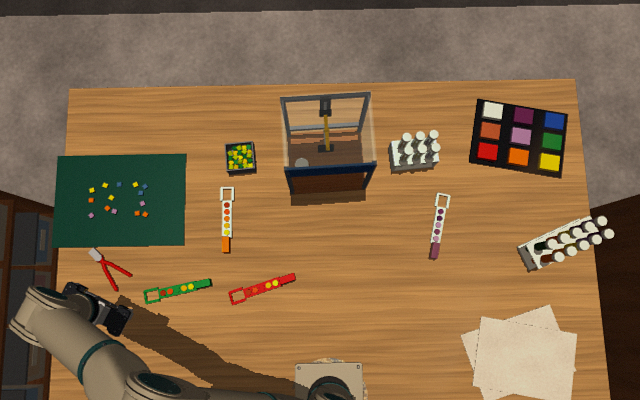

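Candidates: orange-gripped (top 226,244; side 411,209), red (263,290), green (178,290), purple (437,225). The orange block with a white strip fits the description. I'll confirm it in an enlarged crop, together with the cabinet.

```bash
python3 - <<'E'
import cv2,numpy as np
t=cv2.imread("pics/top0.png");s=cv2.imread("pics/side0.png")
a=cv2.resize(t[80:260,205:385],(800,800),interpolation=cv2.INTER_CUBIC)[:,:]
cv2.imwrite("pics/c1.png",cv2.resize(t[85:260,210:385],(600,600),interpolation=cv2.INTER_CUBIC))
cv2.imwrite("pics/c2.png",cv2.resize(s[145:290,240:430],(786,600),interpolation=cv2.INTER_CUBIC))
E
```

```text
(no output)
```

View pics/c1.png

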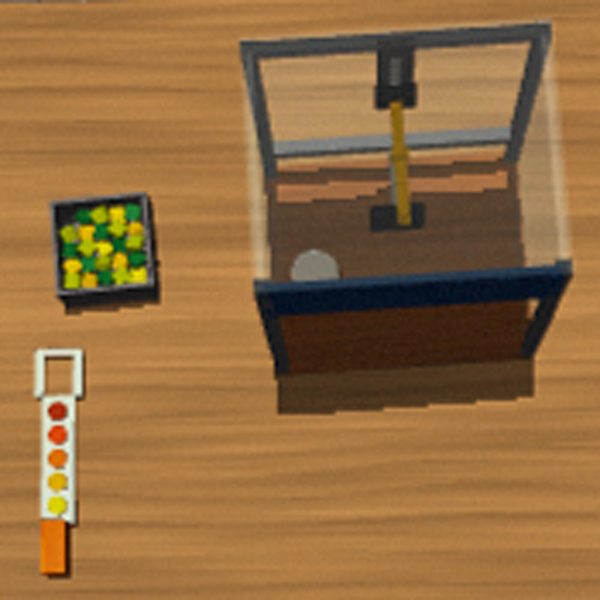

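View pics/c2.png

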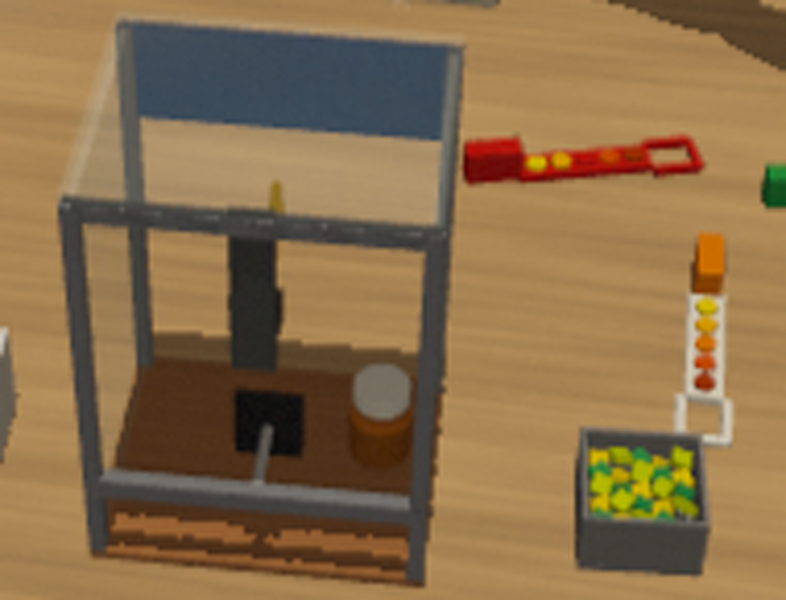

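The crops confirm the paddle: orange block at the near end (crop1 55,548), white eye at (60,372), and the tub just beyond it. The clear cabinet shows its yellow hook (tip at 405,225), the jar to the left and the blue board in front. Next I'll fit the poses.

```bash
cat > h.py <<'E'
from bench import *
import numpy as np,cv2
from scipy.optimize import least_squares
M={n:camera_model(n) for n in("side","top")}
def proj(n,P):
    m=M[n];P=np.atleast_2d(P);c=P@m["camera_from_world"][:3,:3].T+m["camera_from_world"][:3,3]
    return np.c_[m["fx"]*c[:,0]/c[:,2]+m["cx"],m["fy"]*c[:,1]/c[:,2]+m["cy"]]
def back(n,uv,z):
    m=M[n];R=m["camera_from_world"][:3,:3];o=-R.T@m["camera_from_world"][:3,3]
    d=R.T@np.array([(uv[0]-m["cx"])/m["fx"],(uv[1]-m["cy"])/m["fy"],1]);return o+d*(z-o[2])/d[2]
t=lambda u,v:(210+u/3.4286-.35,85+v/3.4286-.35)
s=lambda u,v:(240+u/4.137-.38,145+v/4.137-.38)
E
python3 - <<'E'
from h import *
M={n:{**M[n],"camera_from_world":np.array(M[n]["camera_from_world"])} for n in M}
import h;h.M=M
obs=[("side",(76,-121,0),s(92,553)),("side",(76,121,0),s(425,584)),
("top",(76,121,341),t(241,43)),("top",(76,-121,341),t(550,24)),
("top",(-126,121,341),t(256,283)),("top",(-126,-121,341),t(571,262)),
("top",(-126,121,0),t(277,376)),("top",(-126,-121,0),t(533,360)),
("side",(-118,109,255),s(441,138)),("side",(-118,-109,255),s(138,117)),("side",(76,-121,341),s(62,203)),("side",(76,121,341),s(446,235))]
def W(p,q): 
    c,sn=np.cos(p[2]),np.sin(p[2]);q=np.array(q)/1000
    return np.array([p[0]+c*q[0]-sn*q[1],p[1]+sn*q[0]+c*q[1],q[2]])
f=lambda p:np.concatenate([proj(n,W(p,q))[0]-o for n,q,o in obs])
r=least_squares(f,[.6,0,0],loss="soft_l1");p=r.x
print("cab",p[:2],np.degrees(p[2]));print(f(p).reshape(-1,2).round(1).tolist())
# hook height: tip top in side, tip in top
for hh in range(235,285,5): print(hh,proj("side",W(p,(-48,0,hh+20)))[0].round(1),proj("top",W(p,(-52,0,hh+20)))[0].round(1),proj("top",W(p,(-52,0,hh-10)))[0].round(1),proj("top",W(p,(62,0,hh)))[0].round(1))
print("obs side tip",np.round(s(277,181),1),"top tip",np.round(t(404,226),1),"armback",np.round(t(397,103),1))
print("eye far outer mid",back("top",t(60,350),.008),"strip edge by block L",back("top",t(42,521),.008),"R",back("top",t(75,521),.008))
for c in[(41,521),(68,519),(68,574),(43,576)]:print("block top",back("top",t(*c),.034).round(4))
for c in[(52,204),(147,194),(157,292),(65,300)]:print("tub rim",back("top",t(*c),.055).round(4))
E
```

```text
cab [ 0.75978119 -0.00671125] 2.9379180148373027
[[-0.1, 0.5], [-0.1, 0.2], [-0.9, -1.8], [0.1, -2.5], [-0.7, 2.5], [0.9, 2.1], [-0.0, -0.5], [0.0, -1.0], [0.2, 0.0], [0.0, -0.5], [-0.9, -1.5], [0.3, -1.9]]
235 [306.6 190.4] [327.6 147.8] [327.4 150.6] [324.5 111. ]
240 [306.6 189.1] [327.6 147.3] [327.4 150.2] [324.5 110.4]
245 [306.6 187.7] [327.7 146.8] [327.5 149.7] [324.5 109.7]
250 [306.6 186.4] [327.7 146.3] [327.5 149.2] [324.6 109.1]
255 [306.6 185. ] [327.8 145.8] [327.5 148.7] [324.6 108.5]
260 [306.6 183.7] [327.8 145.3] [327.6 148.2] [324.6 107.9]
265 [306.6 182.3] [327.8 144.8] [327.6 147.8] [324.6 107.3]
270 [306.6 180.9] [327.9 144.3] [327.6 147.3] [324.7 106.7]
275 [306.6 179.5] [327.9 143.7] [327.7 146.8] [324.7 106. ]
280 [306.6 178.1] [327.9 143.2] [327.7 146.3] [324.7 105.4]
obs side tip [306.6 188.4] top tip [327.5 150.6] armback [325.4 114.7]
eye far outer mid [0.65362069 0.31069655 0.008     ] strip edge by block L [0.49287047 0.32574954 0.008     ] R [0.49226861 0.29526169 0.008     ]
block top [0.4902 0.3219 0.034 ]
block top [0.4915 0.2974 0.034 ]
block top [0.4416 0.2969 0.034 ]
block top [0.4402 0.3195 0.034 ]
tub rim [0.782  0.3113 0.055 ]
tub rim [0.7898 0.2234 0.055 ]
tub rim [0.6965 0.2141 0.055 ]
tub rim [0.6907 0.2984 0.055 ]
```

Cabinet is at about (0.760, -0.007) with yaw 2.9°. The hook is set low, arm top about 0.241. The grip is at (0.4645, 0.309) and the paddle's yaw is about 0. 

The tool can't tilt, so I'll hold the block lightly and rest the strip on the tub's rim while lowering. That pivots it nose-up in the pads, and then I'll squeeze firmly. First I'll go above the grip.

Call:
apply_moves(
  motion=[
    [-27.9,-16.8,5,-0.456,1],
    [-27.9,-16.8,5,-0.456,1],
    [-27.9,-16.8,5,-0.456,1],
    [-27.9,-16.8,5,-0.456,1],
    [-27.9,-16.8,5,-0.456,1],
    [-27.9,-16.8,5,-0.456,1],
    [-27.9,-16.8,5,-0.456,1],
    [-27.9,-16.8,5,-0.456,1],
    [-27.9,-16.8,5,-0.456,1],
    [-27.9,-16.8,5,-0.456,1],
  ],
)

```text
time: 1.1
position: [0.4617, 0.3117, 0.1349]
eef_rot: [[-1.0, -0.002, -0.001], [-0.002, 1.0, 0.001], [0.001, 0.001, -1.0]]
force: [-0.9, -0.6, 0.5]
gripper_width: 0.998
grasp_force: 0.0
```

```bash
cat > look.py <<'E'
import sys
from h import *
n,name,u,v,w,hh,k=sys.argv[1],sys.argv[2],*map(int,sys.argv[3:8])
im=cv2.cvtColor(capture(n),cv2.COLOR_RGB2BGR);cv2.imwrite(f"pics/full_{name}.png",im)
cv2.imwrite(f"pics/{name}.png",cv2.resize(im[v:v+hh,u:u+w],None,fx=k,fy=k,interpolation=cv2.INTER_CUBIC))
s=get_state();print(np.round(s["position"],4),np.round(s["eef_rot"],3).tolist(),s["time"])
E
python3 look.py top a1 170 140 130 130 4
```

```text
[0.4616 0.3119 0.135 ] [[-1.0, -0.003, -0.0], [-0.003, 1.0, 0.001], [0.0, 0.001, -1.0]] 1.15
```

View pics/a1.png

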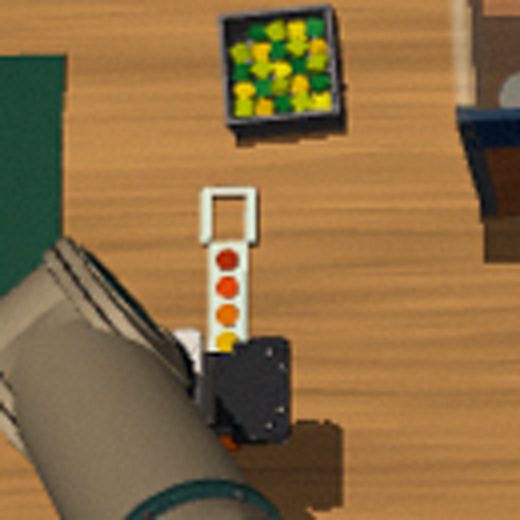

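The gripper sits over the orange block (view 230,400), in line with the strip. Descend and grip lightly.

Call:
apply_moves(
  motion=[
    [0,-0.2,5,0,1],
    [0,-0.2,10,0,1],
    [0,-0.2,12.8,0,1],
    [0,-0.2,12.9,0,1],
    [0,-0.2,12.9,0,-0.5],
    [0,-0.2,12.9,0,-1],
    [0,-0.2,12.9,0,-1],
    [0,-0.2,12.9,0,-1],
    [0,-0.2,12.9,0,-1],
  ],
  squeeze=6,
)

```text
time: 2.05
position: [0.4632, 0.3083, 0.0068]
eef_rot: [[-1.0, -0.0, 0.001], [-0.0, 1.0, 0.001], [-0.001, 0.001, -1.0]]
force: [0.1, 0.2, -0.8]
gripper_width: 0.611
grasp_force: 0.0
```

Call:
apply_moves(
  motion=[
    [0,0,0,0,-1],
    [0,0,0,0,-1],
    [0,0,0,0,-1],
    [0,0,0,0,-1],
    [0,0,0,0,-1],
    [0,0,0,0,-1],
  ],
)

```text
time: 2.65
position: [0.4626, 0.3081, 0.0059]
eef_rot: [[-1.0, -0.0, -0.0], [-0.0, 1.0, 0.0], [0.0, 0.0, -1.0]]
force: [-0.1, 0.2, 0.4]
gripper_width: 0.232
grasp_force: 5.9
```

Gripped lightly. Now lift, move in front of the tub with the nose above it, and look.

Call:
apply_moves(
  motion=[
    [0,0,-3,0,-1],
    [0,0,-6,0,-1],
    [0,0,-9,0,-1],
    [0,0,-12,0,-1],
    [-4,-1.3,-15,0,-1],
    [-8,-2.6,-15,0,-1],
    [-12,-3.9,-15,0,-1],
    [-16.5,-5.2,-15,0,-1],
    [-16.5,-5.2,-15,0,-1],
    [-16.5,-5.2,-15,0,-1],
  ],
)

```text
time: 3.65
position: [0.6277, 0.2546, 0.1547]
eef_rot: [[-1.0, 0.002, -0.002], [0.002, 1.0, -0.001], [0.002, -0.001, -1.0]]
force: [0.3, 0.7, -1.7]
gripper_width: 0.237
grasp_force: 6.0
```

```bash
python3 look.py side a2 340 130 120 160 4
```

```text
[0.6265 0.256  0.155 ] [[-1.0, -0.0, -0.002], [-0.0, 1.0, -0.0], [0.002, -0.0, -1.0]] 3.7
```

View pics/a2.png

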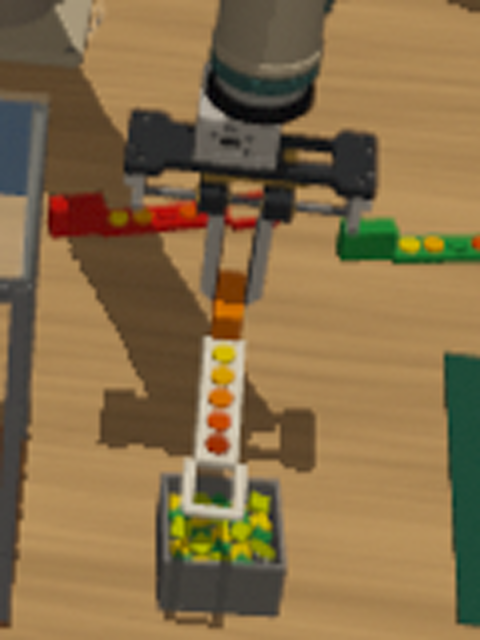

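The paddle is held with its nose over the tub (eye bar at view 215,511, full image about 394,258). I'll work out the tilt and the pivot height.

```bash
cat >> h.py <<'E'
def bar(g,th,psi=0,dx=187,dz=21):
    "bar centre (world) for grasp point g, nose-up tilt th, yaw psi (deg)"
    a,b=np.radians([th,psi]);r=(dx*np.cos(a)+dz*np.sin(a))/1000;return np.array([g[0]+r*np.cos(b),g[1]+r*np.sin(b),g[2]+(dx*np.sin(a)-dz*np.cos(a))/1000])
E
python3 - <<'E'
from h import *
for t in range(-30,15,5): print(t,proj("side",bar((.6265,.256,.174),t))[0].round(1),bar((.6265,.256,.174),t).round(3))
E
```

```text
-30 [391.9 264.8] [0.778 0.256 0.062]
-25 [392.2 264. ] [0.787 0.256 0.076]
-20 [392.6 262.7] [0.795 0.256 0.09 ]
-15 [393.  260.9] [0.802 0.256 0.105]
-10 [393.5 258.6] [0.807 0.256 0.121]
-5 [394.1 255.8] [0.811 0.256 0.137]
0 [394.6 252.4] [0.813 0.256 0.153]
5 [395.3 248.6] [0.815 0.256 0.169]
10 [395.9 244.4] [0.814 0.256 0.186]
```

Nose droops about 8°. Lower gently so that the rim turns it nose-up.

Call:
apply_moves(
  motion=[
    [0,0,2,0,-1],
    [0,0,4,0,-1],
    [0,0,5,0,-1],
    [0,0,6,0,-1],
    [0,0,6.8,0,-1],
    [0,0,7.6,0,-1],
    [0,0,8.4,0,-1],
    [0,0,9.2,0,-1],
    [0,0,10,0,-1],
    [0,0,10.4,0,-1],
  ],
)

```text
time: 4.7
position: [0.6271, 0.2559, 0.051]
eef_rot: [[-1.0, -0.0, -0.001], [-0.0, 1.0, -0.0], [0.001, -0.0, -1.0]]
force: [-1.2, 0.7, 0.5]
gripper_width: 0.232
grasp_force: 6.0
```

Call:
apply_moves(
  motion=[
    [0,0,0.5,0,-1],
    [0,0,1,0,-1],
    [0,0,1.5,0,-1],
    [0,0,2,0,-1],
    [0,0,2.5,0,-1],
    [0,0,3,0,-1],
    [0,0,3,0,-1],
  ],
)

```text
time: 5.4
position: [0.6274, 0.2558, 0.021]
eef_rot: [[-1.0, -0.0, -0.001], [-0.0, 1.0, -0.0], [0.001, -0.0, -1.0]]
force: [0.1, 1.0, -0.4]
gripper_width: 0.232
grasp_force: 6.0
```

Call:
apply_moves(
  motion=[
    [0,0,0,0,-1],
    [0,0,0,0,-1],
    [0,0,0,0,-1],
    [0,0,0,0,-1],
    [0,0,-2,0,-1],
    [0,0,-5,0,-1],
    [0,0,-10,0,-1],
    [0,0,-12,0,-1],
    [0,0,-12,0,-1],
  ],
  squeeze=45,
)

```text
time: 6.3
position: [0.6304, 0.2572, 0.1461]
eef_rot: [[-1.0, 0.0, 0.007], [0.0, 1.0, 0.003], [-0.007, 0.003, -1.0]]
force: [1.1, 0.2, -1.6]
gripper_width: 0.228
grasp_force: 45.0
```

```bash
python3 look.py side a3 330 110 150 180 3;python3 - <<'E'
from h import *
p=get_state()["position"];g=p+[0,0,.019]
for t in range(10,50,4): print(t,proj("side",bar(g,t))[0].round(1))
E
```

```text
[0.6286 0.2564 0.1434] [[-1.0, -0.0, 0.003], [-0.0, 1.0, 0.001], [-0.003, 0.001, -1.0]] 6.35
10 [395.6 247.9]
14 [396.1 244.3]
18 [396.7 240.4]
22 [397.2 236.2]
26 [397.8 231.9]
30 [398.4 227.4]
34 [399.  222.8]
38 [399.5 218. ]
42 [400.1 213.2]
46 [400.7 208.3]
```

View pics/a3.png

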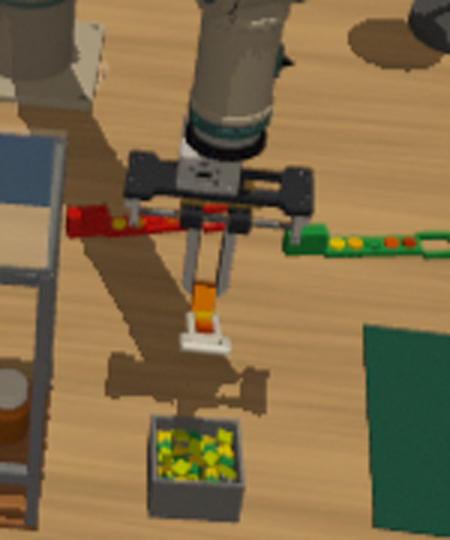

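The paddle is nose-up: bar at full image (398.7, 225.3) gives about 32°. The tub sits where it was. Now back away, then across to the cabinet's centre line.

Call:
apply_moves(
  motion=[
    [2,0,0,0,-1],
    [5,0,0,0,-1],
    [8,0,0,0,-1],
    [11,0,0,0,-1],
    [14,0,0,0,-1],
    [17,0,0,0,-1],
    [19,0,0,0,-1],
    [20.5,0,0,0,-1],
    [20.8,0,0,0,-1],
    [20.8,0,0,0,-1],
  ],
)

```text
time: 7.35
position: [0.419, 0.2556, 0.1409]
eef_rot: [[-1.0, -0.001, -0.002], [-0.001, 1.0, -0.001], [0.002, -0.001, -1.0]]
force: [0.2, 0.1, -0.6]
gripper_width: 0.233
grasp_force: 45.0
```

Call:
apply_moves(
  motion=[
    [0,-3,0,0,-1],
    [0,-7,0,0,-1],
    [0,-11,0,0,-1],
    [0,-15,0,0,-1],
    [0,-19,0,0,-1],
    [0,-23,0,-0.02,-1],
    [0,-26,0,-0.051,-1],
    [0,-28,0,-0.051,-1],
    [0,-28,0,-0.051,-1],
    [0,-28,0,-0.051,-1],
  ],
)

```text
time: 8.35
position: [0.4203, -0.0242, 0.1415]
eef_rot: [[-0.999, -0.049, -0.0], [-0.049, 0.999, 0.0], [0.0, 0.0, -1.0]]
force: [1.3, 0.1, -1.0]
gripper_width: 0.226
grasp_force: 45.0
```

```bash
cat >> h.py <<'E'
C=np.array([.7598,-.0067,0]);A=np.radians(2.94);RC=np.array([[np.cos(A),-np.sin(A),0],[np.sin(A),np.cos(A),0],[0,0,1]])
def rep(th=32):
    s=get_state();p=np.array(s["position"]);Rm=np.array(s["eef_rot"]);psi=np.degrees(np.arctan2(-Rm[1,0],-Rm[0,0]))
    b=bar(p+[0,0,.019],th,psi);c=RC.T@(b-C)
    print("t",s["time"],"tcp",p.round(4),"yaw",psi.round(2),"bar cab mm",(c*1000).round(1),"F",np.round(s["force"],2));return b
E
python3 look.py top a4 250 70 170 200 3; python3 look.py side a5 240 110 190 150 4; python3 - <<'E'
from h import *
b=rep()
s=get_state();g=np.array(s["position"])+[0,0,.019]
for t in range(24,44,2): print(t,proj("side",bar(g,t,2.94))[0].round(1),proj("top",bar(g,t,2.94))[0].round(1))
for n in("side","top"):
  im=cv2.imread("pics/full_%s.png"%("a4" if n=="top" else "a5"));u,v=proj(n,b)[0].astype(int);h=cv2.resize(im[v-35:v+35,u-45:u+45],(396,308),interpolation=cv2.INTER_CUBIC);cv2.imwrite(f"pics/z{n}.png",h);print(n,u-45,v-35)
cv2.imwrite("pics/z.png",np.hstack([cv2.imread("pics/zside.png"),cv2.imread("pics/ztop.png")]))
E
```

```text
[ 0.4202 -0.0234  0.1416] [[-0.999, -0.051, -0.0], [-0.051, 0.999, 0.001], [-0.0, 0.001, -1.0]] 8.4
[ 0.4201 -0.023   0.1416] [[-0.999, -0.052, -0.0], [-0.052, 0.999, 0.001], [0.0, 0.001, -1.0]] 8.45
t 8.45 tcp [ 0.4201 -0.023   0.1416] yaw 3.01 bar cab mm [-170.4    1.4  241.9] F [ 1.21  0.13 -1.26]
24 [311.6 176.2] [329.8 188.8]
26 [311.7 174.2] [329.9 189.1]
28 [311.8 172.1] [330.  189.5]
30 [311.9 170.1] [330.2 190. ]
32 [312. 168.] [330.3 190.6]
34 [312.1 165.8] [330.4 191.2]
36 [312.3 163.7] [330.6 191.9]
38 [312.4 161.6] [330.7 192.8]
40 [312.5 159.4] [330.9 193.7]
42 [312.7 157.2] [331.  194.7]
side 267 132
top 285 155
```

View pics/z.png

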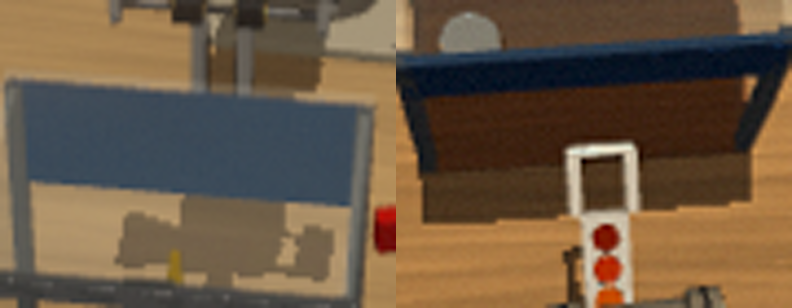

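The top view (right half, eye bar at 204,150, full image 331,188.7) shows the eye in front of the board and centred on the hook's line. It may be a few mm further forward than modelled. Go in under the board, rising behind it, and stop before the tip.

Call:
apply_moves(
  motion=[
    [-1,0,0.5,0,-1],
    [-2.5,0,0.5,0,-1],
    [-4,0,0.5,0,-1],
    [-5.5,0,0.5,0,-1],
    [-7,0,0.4,0,-1],
    [-8.5,0,0,0,-1],
    [-9.2,0,-1,0,-1],
    [-9.7,0,-2.3,0,-1],
    [-10.4,0,-3.5,0,-1],
    [-10.4,0,-3.5,0,-1],
  ],
)

```text
time: 9.45
position: [0.5264, -0.0173, 0.1777]
eef_rot: [[-0.999, -0.053, 0.004], [-0.053, 0.999, 0.0], [-0.004, 0.0, -1.0]]
force: [0.1, -0.1, -1.1]
gripper_width: 0.227
grasp_force: 45.0
```

```bash
python3 look.py top b1 290 85 80 80 5; python3 look.py side b2 270 150 80 80 5; python3 - <<'E'
from h import *
b=rep();print(proj("top",b),proj("side",b))
a=cv2.imread("pics/b1.png");c=cv2.imread("pics/b2.png");cv2.imwrite("pics/b.png",np.hstack([a,c]))
E
```

```text
[ 0.5248 -0.0176  0.1768] [[-0.999, -0.053, 0.002], [-0.053, 0.999, 0.0], [-0.002, 0.0, -1.0]] 9.5
[ 0.5237 -0.0179  0.1763] [[-0.999, -0.053, -0.0], [-0.053, 0.999, 0.0], [0.0, 0.0, -1.0]] 9.55
t 9.55 tcp [ 0.5237 -0.0179  0.1763] yaw 3.01 bar cab mm [-66.7   1.2 276.6] F [ 0.31  0.71 -1.52]
[[327.73515456 150.85086942]] [[307.8136769  180.46968445]]
```

View pics/b.png

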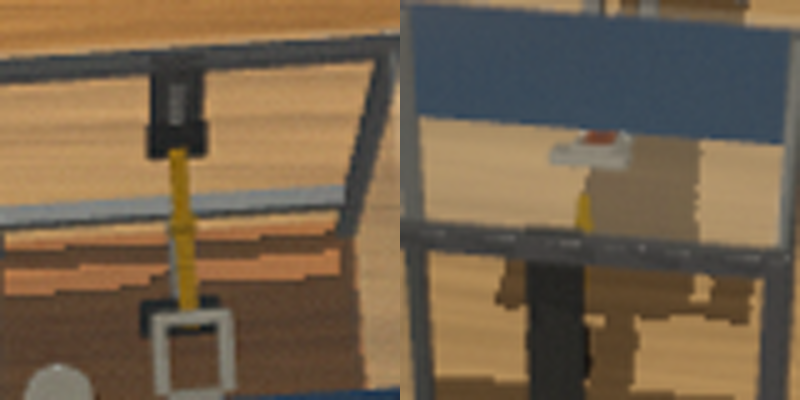

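Top view: bar at (193,317), i.e. full image (328.1,147.9). Side view: bar at (190,155), just above the yellow tip (183,192). Together they put the bar about 6 mm further in and 5 mm higher than modelled, and centred. Forward over the tip, then down around it.

Call:
apply_moves(
  motion=[
    [-1,0,0,0,-1],
    [-2,0,0,0,-1],
    [-2.8,0,0,0,-1],
    [-2.9,0,0,0,-1],
    [-2.9,0,0.5,0,-1],
    [-2.9,0,1,0,-1],
    [-2.9,0,1.5,0,-1],
    [-2.9,0,2,0,-1],
    [-2.9,0,2,0,-1],
    [-2.9,0,2,0,-1],
  ],
  squeeze=25,
)

```text
time: 10.55
position: [0.5524, -0.0172, 0.1567]
eef_rot: [[-0.999, -0.051, -0.0], [-0.051, 0.999, 0.0], [0.0, 0.0, -1.0]]
force: [0.6, 0.3, -0.9]
gripper_width: 0.23
grasp_force: 25.0
```

Call:
apply_moves(
  motion=[
    [0,0,0.3,0,-1],
    [0,0,0.6,0,-1],
    [0,0,0.9,0,-1],
    [0,0,0.9,0,-1],
    [0,0,0.9,0,-1],
  ],
)

```text
time: 11.05
position: [0.5525, -0.0172, 0.1477]
eef_rot: [[-0.999, -0.051, -0.0], [-0.051, 0.999, 0.0], [0.0, 0.0, -1.0]]
force: [-0.6, -0.1, -0.4]
gripper_width: 0.227
grasp_force: 25.0
```

```bash
python3 look.py top b3 290 85 80 80 5; python3 look.py side b4 270 150 80 80 5; python3 - <<'E'
from h import *
b=rep();print(proj("top",b),proj("side",b))
for n,f in(("top","b3"),("side","b4")):
  im=cv2.imread(f"pics/full_{f}.png").astype(int);u,v=proj(n,b)[0].round().astype(int)
  sub=im[v-9:v+8,u-7:u+8]
  print(n,u,v);print((sub.min(2)).tolist() and "\n".join(" ".join("%3d"%x for x in r) for r in sub.min(2)))
E
```

```text
[ 0.5526 -0.0172  0.1479] [[-0.999, -0.051, 0.0], [-0.051, 0.999, 0.0], [-0.0, 0.0, -1.0]] 11.1
[ 0.5526 -0.0172  0.1479] [[-0.999, -0.051, 0.0], [-0.051, 0.999, 0.0], [-0.0, 0.0, -1.0]] 11.15
t 11.15 tcp [ 0.5526 -0.0172  0.1479] yaw 2.94 bar cab mm [-3.770e+01  2.000e-01  2.482e+02] F [-0.11  1.03 -1.1 ]
[[327.12569688 143.46727373]] [[306.23448861 194.59080232]]
top 327 143
 44  47  44  59  89  34  27  26  31  51  47  47  51  46  48
 46  45  46  59  89  39  22  22  30  49  50  49  45  49  46
 46  45  44  57  90  51  24  23  31  52  49  49  49  48  51
 50  49  48  62  92  55  23  25  36  62  66  70  71  70  70
 69  71  66  73  93  56  17  25  35  62  73  72  68  66  70
 66  67  61  49  73  55  14  17  30  61  67  71  68  69  68
 44  50  49  61  83  74  41  43  50  71  78  78  85  87  89
 58  82  84  97 106 106 114 115 115 113 111 109 113 113 113
 95 115 122 116 118 120 120 117 114 114 109 105 108 110 109
 97 111 107 100 104 101  95  93  67  75  78  60  72 105 109
 94 112 100  55  60  65  16  20  23  30  36  36  51  96 113
 92 112 101  50  31  37  22  22  16  33  35  34  51  90 114

[... 632 characters left out ...]
  97  42  31  34  43  42  49  76 102 102
103 102 103 107 115 106  65  32  41  71  72  77  97 102 100
102 102 103 108 121 114  61  30  43  88 114 113 112 102 101
100 108 107 109 117 109  53  46  50  79 122 121 110 102 102
 76  81  80  81  92  89  75  87 106 108 118 117 114 109 108
 56  57  61  62  61  64  64  78  99 100 106 107 110 111 101
 63  64  64  62  61  60  62  63  73  76  79  80  81  84  78
 71  70  65  82  83  84  89  67  68  67  67  68  67  68  67
 65  61  58  68  68  66  70  59  60  62  65  68  74  75  70
 63  62  61  60  56  56  56  56  56  58  64  64  68  66  65
 61  63  63  63  60  60  56  57  55  56  62  61  60  63  62
 48  48  53  52  54  57  55  57  59  58  64  62  63  63  64
```

The hook's arm and tip are inside the eye (top view: bar rows 141–143, rails at u 320 and 334, arm at 326–328). Lower slowly to feel the arm.

Call:
apply_moves(
  motion=[
    [0,0,0.2,0,-1],
    [0,0,0.4,0,-1],
    [0,0,0.4,0,-1],
    [0,0,0.4,0,-1],
  ],
)

```text
time: 11.55
position: [0.5527, -0.0172, 0.1439]
eef_rot: [[-0.999, -0.051, 0.0], [-0.051, 0.999, 0.0], [-0.0, 0.0, -1.0]]
force: [0.2, -0.3, -0.1]
gripper_width: 0.227
grasp_force: 25.0
```

Call:
apply_moves(
  motion=[
    [0,0,0.2,0,-1],
    [0,0,0.4,0,-1],
    [0,0,0.4,0,-1],
    [0,0,0.4,0,-1],
  ],
)

```text
time: 11.95
position: [0.5528, -0.0171, 0.14]
eef_rot: [[-0.999, -0.051, 0.001], [-0.051, 0.999, 0.0], [-0.001, 0.0, -1.0]]
force: [1.0, 0.2, 0.3]
gripper_width: 0.23
grasp_force: 25.0
```

Call:
apply_moves(
  motion=[
    [0,0,0.2,0,-1],
    [0,0,0.3,0,-1],
    [0,0,0.3,0,-1],
    [0,0,0.3,0,-1],
  ],
)

```text
time: 12.35
position: [0.5524, -0.0172, 0.1368]
eef_rot: [[-0.999, -0.051, -0.0], [-0.051, 0.999, 0.0], [0.0, 0.0, -1.0]]
force: [0.9, -0.7, 0.8]
gripper_width: 0.227
grasp_force: 25.0
```

```bash
python3 -c "
from h import *
rep();print(get_state()['moment'])"
```

```text
t 12.35 tcp [ 0.5524 -0.0172  0.1368] yaw 2.93 bar cab mm [-3.80e+01  1.00e-01  2.37e+02] F [ 0.89 -0.7   0.82]
[ 0.04149853 -0.34409441 -0.03521934]
```

The contact is felt: upward force rose by about 2 N. Ease 3 mm up and slide inward over the ridge.

Call:
apply_moves(
  motion=[
    [0,0,-0.2,0,-1],
    [-0.4,0,-0.4,0,-1],
    [-0.8,0,-0.4,0,-1],
    [-1.2,0,-0.4,0,-1],
    [-1.6,0,-0.4,0,-1],
    [-2.0,0,-0.4,0,-1],
    [-2.0,0,-0.4,0,-1],
    [-2.0,0,-0.4,0,-1],
  ],
)

```text
time: 13.15
position: [0.5734, -0.0161, 0.1411]
eef_rot: [[-0.999, -0.051, 0.002], [-0.051, 0.999, 0.0], [-0.002, 0.0, -1.0]]
force: [1.5, 0.2, 0.1]
gripper_width: 0.232
grasp_force: 25.0
```

```bash
cat > px.py <<'E'
from h import *
b=rep();print(get_state()["moment"])
im=cv2.cvtColor(capture("top"),cv2.COLOR_RGB2BGR);cv2.imwrite("pics/last.png",im)
u,v=proj("top",b)[0].round().astype(int);print(proj("top",b))
print("rows",v-9,"..; cols",u-8);print("\n".join("%d: "%(v-9+i)+" ".join("%3d"%x for x in r) for i,r in enumerate(im[v-9:v+9,u-8:u+9].min(2))))
E
python3 px.py
```

```text
t 13.15 tcp [ 0.5734 -0.0161  0.1411] yaw 2.94 bar cab mm [-1.690e+01  2.000e-01  2.414e+02] F [1.53 0.22 0.14]
[ 0.0729068  -0.27698291  0.04333027]
[[326.5257769  137.00210341]]
rows 128 ..; cols 319
128:  66  56  60  58  65  44  18  23  24  31  45  62  61  63  72  72  76
129:  73  73  82  84  84  49  21  22  24  32  68 101  97  94  94  97  96
130:  94  94  94  95  78  35  23  24  18  34  67  91  91  84  83  85  82
131:  80  78  77  76  65  38  20  25  23  26  49  63  60  65  65  66  62
132:  62  68  64  65  67  61  21  20  23  33  57  63  61  64  65  63  64
133:  66  66  65  60  73  90  33  22  23  35  46  44  48  47  50  44  46
134:  43  50  53  47  63  88  54  44  46  56  69  66  75  81  79  66  48
135:  55  86  96  97  97 116 115 115 116 112 113 113 116 118 118 107  69
136:  73 114 119 115 117 116 113 112 112 107 106 105 103 105 105 108  83
137:  70 108 107 104  99 103  96  74  73  74  77  75  75  90 106 110  92
138:  78 111 105  90  67  89  49  16  18  29  60  70  63  81 110 106  92
139:  78 109 108  98  46  76  57  19  22  33  60  69  69  83 107 108  93
140:  78 110 109  98  48  77  69  19  18  30  54  70  67  81 111 108  93
141:  76 107 108  97  48  78  73  19  20  26  47  45  44  62 108 110 100
142:  60 105 111 101  48  70  75  27  21  27  39  49  44  63 111 111  97
143:  58  97 109  97  46  75  88  19  24  31  39  49  44  67 107 108  99
144:  58  98 111 100  50  66  67  24  28  25  37  39  41  60 107 111  96
145:  51  94 112 101  45  32  32  24  24  25  33  35  32  57 109 109  98
```

Bar is about 13 mm from the stop, at the ridge. Another 6 mm in, then lay it down.

Call:
apply_moves(
  motion=[
    [-0.3,0,0,0,-1],
    [-0.6,0,0,0,-1],
    [-0.6,0,0,0,-1],
    [-0.6,0,0.2,0,-1],
    [-0.6,0,0.4,0,-1],
    [-0.6,0,0.4,0,-1],
    [-0.6,0,0.4,0,-1],
  ],
)

```text
time: 13.9
position: [0.5787, -0.0158, 0.137]
eef_rot: [[-0.999, -0.051, 0.0], [-0.051, 0.999, 0.0], [-0.0, 0.0, -1.0]]
force: [-0.1, 0.2, 0.7]
gripper_width: 0.228
grasp_force: 25.0
```

```bash
python3 px.py | head -13
```

```text
t 13.9 tcp [ 0.5787 -0.0158  0.137 ] yaw 2.93 bar cab mm [-1.160e+01  1.000e-01  2.373e+02] F [-0.13  0.16  0.67]
[ 0.02692614 -0.29858016 -0.00690379]
[[326.37320618 135.59920549]]
rows 127 ..; cols 318
127: 120 120 120 120 118 113  68  21  24  26  58  83  81  79  65  69  69
128:  74  66  59  58  59  65  42  14  24  22  32  49  62  67  67  72  70
129:  73  71  72  79  86  83  46  21  27  21  28  71 101  98  97  93  96
130:  99  95  92  93  94  81  38  19  19  23  31  68  96  87  83  81  85
131:  85  83  78  77  77  66  36  24  23  15  27  49  64  61  63  63  64
132:  63  67  64  63  66  69  58  20  30  30  37  59  68  66  72  72  67
133:  67  64  71  73  74  79  92  68  71  69  76  86  93  95  97 109  86
134:  47  62 102 112 110 112 108 116 115 119 117 117 119 120 115 116 107
135:  49  68 110 115 112 110 106 106 103 101  99 100 101 100 101 106 103
```

Call:
apply_moves(
  motion=[
    [-0.2,0,0,0,-1],
    [-0.2,0,0,0,-1],
    [-0.2,0,0,0,-1],
  ],
)

```text
time: 14.25
position: [0.5804, -0.0158, 0.1368]
eef_rot: [[-0.999, -0.051, -0.0], [-0.051, 0.999, 0.0], [0.0, 0.0, -1.0]]
force: [-1.1, 0.0, 0.5]
gripper_width: 0.231
grasp_force: 25.0
```

Call:
apply_moves(
  motion=[
    [-0.2,0,0,0,-1],
    [-0.2,0,0,0,-1],
    [-0.2,0,0,0,-1],
  ],
)

```text
time: 14.55
position: [0.5827, -0.0156, 0.1369]
eef_rot: [[-0.999, -0.051, 0.0], [-0.051, 0.999, 0.0], [-0.0, 0.0, -1.0]]
force: [0.2, -0.8, -0.6]
gripper_width: 0.228
grasp_force: 25.0
```

```bash
python3 px.py | head -13
```

```text
t 14.55 tcp [ 0.5827 -0.0156  0.1369] yaw 2.93 bar cab mm [-7.700e+00  1.000e-01  2.371e+02] F [ 0.25 -0.78 -0.65]
[ 0.05725693 -0.13185933  0.03515742]
[[326.26674991 134.2694734 ]]
rows 125 ..; cols 318
125: 125 128 126 125 126 120  65  22  20  48 109 125 124 125 128 122 123
126: 124 125 129 126 125 125  86  14  23  42 104 118 119 119 121 118 119
127: 120 121 122 120 118 114  68  22  20  30  64  85  79  79  67  71  68
128:  72  66  56  59  57  66  42  19  21  23  35  48  60  65  67  71  71
129:  72  75  73  79  83  86  43  18  24  22  30  69 101  96 100  97  93
130:  96  94  91  94  93  81  38  18  18  24  30  66  92  86  84  80  82
131:  78  82  79  78  77  65  41  33  33  36  42  60  71  70  71  75  68
132:  65  67  76  79  84  88  86  90  91  98 113 110 111 110 109 112 101
133:  69  83 110 113 110 115 118 118 120 121 122 118 115 108 109 109 102
```

The vertical force and moment dropped, so the bar has come off the ridge into the seat. Press down a little to confirm contact.

Call:
apply_moves(
  motion=[
    [0,0,0.2,0,-1],
    [0,0,0.4,0,-1],
    [0,0,0.4,0,-1],
    [0,0,0.4,0,-1],
  ],
)

```text
time: 15.0
position: [0.5827, -0.0156, 0.1329]
eef_rot: [[-0.999, -0.051, 0.0], [-0.051, 0.999, 0.0], [-0.0, 0.0, -1.0]]
force: [1.5, 0.8, -0.1]
gripper_width: 0.231
grasp_force: 25.0
```

Call:
apply_moves(
  motion=[
    [-0.2,0,0,0,-1],
    [-0.4,0,0,0,-1],
    [-0.4,0,0,0,-1],
    [-0.4,0,0,0,-1],
  ],
)

```text
time: 15.4
position: [0.5864, -0.0155, 0.1327]
eef_rot: [[-0.999, -0.051, -0.0], [-0.051, 0.999, -0.0], [0.0, 0.0, -1.0]]
force: [-0.4, 0.9, 0.6]
gripper_width: 0.231
grasp_force: 25.0
```

```bash
python3 px.py | head -14; python3 look.py side e1 270 140 110 130 5; python3 - <<'E'
import cv2,numpy as np
a=cv2.imread("pics/last.png")[100:160,290:370];b=cv2.imread("pics/full_e1.png")[150:240,265:385]
cv2.imwrite("pics/e.png",np.hstack([cv2.resize(a,(400,300),interpolation=2),cv2.resize(b,(400,300),interpolation=2)]))
E
```

```text
t 15.4 tcp [ 0.5864 -0.0155  0.1327] yaw 2.93 bar cab mm [-3.90e+00  1.00e-01  2.33e+02] F [-0.38  0.93  0.59]
[ 0.05588461 -0.12682838  0.00485334]
[[326.1649395  133.43323434]]
rows 124 ..; cols 318
124: 111 109 111 115 117 110  64  16  19  47 107 121 122 123 124 123 123
125: 123 124 126 126 123 118  67  14  22  47 109 124 124 125 122 123 124
126: 125 127 125 127 130 123  85  15  17  46 105 122 121 119 119 118 118
127: 118 119 120 120 116 112  69  21  20  29  62  83  80  79  69  67  69
128:  70  67  55  59  61  68  42  19  21  24  31  48  63  61  66  73  67
129:  75  73  75  82  85  82  49  20  20  23  31  66  99  98  96  94  94
130:  94  92  92  92  94  79  32  22  22  29  35  70  97  92  87  86  84
131:  78  85  92  80  81  73  57  52  58  64  69  78  87  93  96  99  81
132:  65  88 145 106 107 110 113 113 112 115 112 115 116 116 117 116  99
133:  68  87 109 119 114 109 112 106 102 105 103 102  99  98 100 111 101
[ 0.5864 -0.0155  0.1328] [[-0.999, -0.051, -0.0], [-0.051, 0.999, 0.0], [0.0, 0.0, -1.0]] 15.5
```

View pics/e.png

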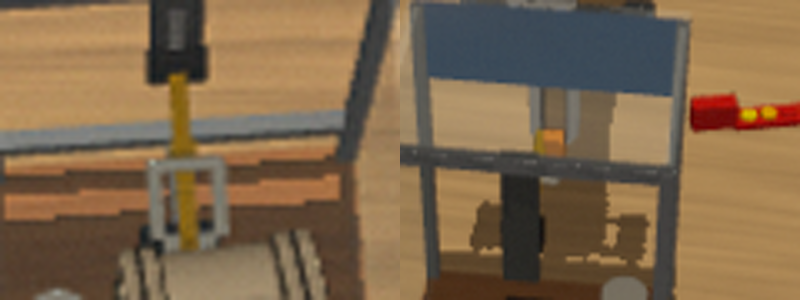

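```bash
python3 - <<'E'
from h import *
W=lambda q:C+RC@(np.array(q)/1000)
for nm,q in dict(stop_top_front=(0,0,255),stop_bot_front=(0,0,241),ridge_peak=(-16.5,0,244),bar_seat4=(-4,0,245),bar_8=(-8,0,245),bar_12=(-12,0,245),bar_before=(-24,0,245),strip_arm=(62,0,241),tipback=(-44,0,261),tipfr=(-52,0,261)).items(): print(nm,proj("top",W(q))[0].round(1))
im=cv2.imread("pics/full_b1.png");i0=cv2.imread("pics/top0.png")
print("\n".join("%d: "%v+" ".join("%3d"%x for x in im[v,319:334,2]) for v in range(116,150)))
E
```

```text
stop_top_front [326.2 129.7]
stop_bot_front [326.1 131.2]
ridge_peak [326.6 136.6]
bar_seat4 [326.3 132.2]
bar_8 [326.4 133.6]
bar_12 [326.5 134.9]
bar_before [326.8 139.1]
strip_arm [324.5 110.2]
tipback [327.4 144.4]
tipfr [327.7 147.2]
116: 111  58  61  66  96 136 138 127  97  99  99 114 167 190 189
117: 184 160 159 171 181 125 132 138 160 196 193 191 189 184 187
118: 185 185 181 186 174 128 133 136 154 177 171 173 171 171 170
119: 182 181 181 180 176 140 134 137 151 181 177 177 180 178 176
120: 179 178 179 179 174 133 133 136 143 179 179 177 176 174 172
121: 182 180 183 185 178 138 136 134 147 181 181 180 183 181 183
122: 186 185 184 184 182 154 132 134 149 184 180 182 179 177 175
123: 178 179 177 172 174 149 134 131 143 174 159 161 160 147 151
124: 150 146 135 135 133 128 137 135 132 125 122 126 121 124 125
125: 129 127 127 129 125 126 131 136 134 130 124 124 129 129 131
126: 129 131 130 131 131 132 133 135 136 125 120 121 124 123 122
127: 125 122 121 124 122 115 138 137 131 108  84  80  81  68  70
128:  68  59  66  66  78 113 133 136 134 116 102  85  88  94 114
129: 111 118 136
[... 648 characters left out ...]
57 141  87  95 116 136 137 141 158 165 162 167 163
140: 150  79  82  87  89  98 119 135 135 137 152 155 156 158 156
141: 144  84  90  91  90  97 117 137 136 139 137  86  86  85  88
142:  88  93  92  93  95  94 114 138 135 132 111  91  94  96  96
143:  94  94  97  92  90  91 112 141 137 135 108  86  90  89  91
144:  88  86  88  73  71  66  96 137 136 127  91  41  46  45  57
145:  35  38  36  35  35  36  67 134 128 128 100  30  36  33  48
146:  36  40  41  42  45  43  65 123 135 131  97  55  56  61  68
147:  42  51  70  84  84  82  96 123 121 127 130 131 132 135 135
148:  41  92 136 132 132 139 136 131 136 135 136 139 137 132 130
149:  45  90 128 129 126 117 120 116 119 118 118 111 103  85 103
```

The darker stop-plate face (rows 130–131) matches the model. The bar at v≈132.2 is against the stop, behind the ridge (137). I'll tilt it down a little more with a lighter grip, keeping the bar pressed in the seat, then hold.

Call:
apply_moves(
  motion=[
    [0,0,0,0,-1],
    [0,0,0.2,0,-1],
    [-0.1,0,0.4,0,-1],
    [-0.2,0,0.6,0,-1],
    [-0.2,0,0.6,0,-1],
    [-0.2,0,0.6,0,-1],
    [-0.2,0,0.6,0,-1],
  ],
  squeeze=12,
)

```text
time: 16.2
position: [0.5884, -0.0154, 0.1268]
eef_rot: [[-0.999, -0.051, -0.0], [-0.051, 0.999, 0.0], [0.0, 0.0, -1.0]]
force: [0.3, 0.9, -0.2]
gripper_width: 0.233
grasp_force: 12.0
```

```bash
python3 px.py | head -15
```

```text
t 16.2 tcp [ 0.5884 -0.0154  0.1268] yaw 2.93 bar cab mm [-1.900e+00  1.000e-01  2.271e+02] F [ 0.27  0.86 -0.15]
[ 0.00390386 -0.1707429   0.00482111]
[[326.06360813 133.35860046]]
rows 124 ..; cols 318
124: 110 111 114 117 118 111  64  22  18  45 109 122 123 124 126 125 120
125: 124 126 127 127 127 116  68  17  20  43 109 124 122 124 124 121 123
126: 126 126 127 125 126 119  87  18  22  46 100 120 121 119 121 119 120
127: 117 118 120 118 114 110  67  19  23  29  63  87  82  79  66  70  69
128:  69  67  57  61  59  62  45  18  22  21  32  48  68  65  66  71  71
129:  73  73  71  82  84  81  47  16  22  23  25  68 102  97  96  94  96
130:  96  92  93  93  96  82  34  20  22  18  30  65  96  90  83  80  87
131:  83  81  78  78  79  69  42  34  45  40  47  59  71  74  75  82  73
132:  67  70  81  87  91  92  87  95 112 110 114 110 110 111 105 111 104
133:  68  81 111 117 115 118 116 123 115 117 110 114 110 106 104 108  98
134:  53  82 108 103 104 101 104  97  96  92  72  79  79  67  91 109 102
```

The bar stays in its seat with contact of about 1 N. Let go.

Call:
apply_moves(
  motion=[
    [0,0,0,0,0.3],
    [0,0,0,0,0.3],
    [0,0,0,0,0.3],
    [0,0,0,0,0.3],
    [0,0,0,0,0.3],
    [0,0,0,0,0.3],
    [0,0,0,0,0.3],
    [0,0,0,0,0.3],
    [0,0,0,0,0.3],
    [0,0,0,0,0.3],
  ],
)

```text
time: 17.25
position: [0.5885, -0.0153, 0.1269]
eef_rot: [[-0.999, -0.051, 0.0], [-0.051, 0.999, 0.0], [-0.0, 0.0, -1.0]]
force: [-0.2, 0.3, -0.0]
gripper_width: 0.647
grasp_force: 0.0
```

Call:
apply_moves(
  motion=[
    [3,0,0,0,0.3],
    [7,0,0,0,0.3],
    [11,0,0,0,0.3],
    [13,0,0,0,0.3],
    [13,0,0,0,0.3],
    [13,0,0,0,0.3],
    [13,0,0,0,0.3],
    [13,0,0,0,0.3],
    [13,0,0,0,0.3],
    [13,0,0,0,0.3],
  ],
)

```text
time: 18.25
position: [0.4591, -0.0219, 0.1267]
eef_rot: [[-0.999, -0.051, 0.0], [-0.051, 0.999, 0.0], [-0.0, 0.0, -1.0]]
force: [-0.6, -0.2, 0.8]
gripper_width: 0.656
grasp_force: 0.0
```

```bash
python3 - <<'E'
from h import *
import time
ims={}
for n in("side","top"):
    ims[n]=cv2.cvtColor(capture(n),cv2.COLOR_RGB2BGR)
a=cv2.resize(ims["top"][95:185,280:380],(400,360),interpolation=2);b=cv2.resize(ims["side"][145:290,250:420],(400,341),interpolation=2)
b=cv2.copyMakeBorder(b,0,19,0,0,0);cv2.imwrite("pics/f.png",np.hstack([a,b]))
x=[capture("side").astype(int) for _ in range(3)];print("motion",np.abs(x[2]-x[0])[150:290,250:360].max(2).mean(),np.abs(x[2]-x[0])[150:290,250:360].max(), get_state()["force"],get_state()["time"])
t0=cv2.imread("pics/top0.png").astype(int);d=np.abs(ims["top"].astype(int)-t0).max(2)
for nm,(u,v,w,h) in dict(tub=(222,138,38,40),rack=(385,125,60,50),plum=(425,188,30,75),jar=(293,155,20,12)).items(): print(nm,(d[v:v+h,u:u+w]>40).mean().round(3))
E
```

```text
motion 1.2977922077922077 31 [-0.81259499 -0.10889852  0.03692217] 18.5
tub 0.0
rack 0.0
plum 0.0
jar 0.0
```

View pics/f.png

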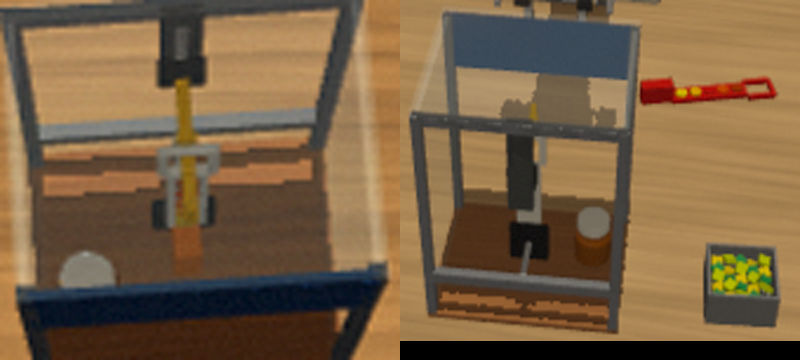

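The paddle hangs upright from the hook, with its bar at full-image top row ≈133 (about 6 mm from the stop). Tub, rack, jar and plum paddle are unchanged. Settle a moment, then hand in.

Call:
apply_moves(
  motion=[
    [0,0,0,0,0.3],
    [0,0,0,0,0.3],
    [0,0,0,0,0.3],
    [0,0,0,0,0.3],
    [0,0,0,0,0.3],
    [0,0,0,0,0.3],
    [0,0,0,0,0.3],
    [0,0,0,0,0.3],
    [0,0,0,0,0.3],
    [0,0,0,0,0.3],
  ],
)

```text
time: 19.5
position: [0.4586, -0.022, 0.1268]
eef_rot: [[-0.999, -0.051, -0.0], [-0.051, 0.999, 0.0], [0.0, 0.0, -1.0]]
force: [-0.0, 0.9, -0.0]
gripper_width: 0.648
grasp_force: 0.0
```

Call:
apply_moves(
  motion=[
    [0,0,0,0,0.3],
    [0,0,0,0,0.3],
    [0,0,0,0,0.3],
    [0,0,0,0,0.3],
    [0,0,0,0,0.3],
    [0,0,0,0,0.3],
    [0,0,0,0,0.3],
    [0,0,0,0,0.3],
    [0,0,0,0,0.3],
    [0,0,0,0,0.3],
  ],
)

```text
time: 20.5
position: [0.4587, -0.022, 0.1268]
eef_rot: [[-0.999, -0.051, -0.0], [-0.051, 0.999, 0.0], [0.0, 0.0, -1.0]]
force: [0.6, 0.0, 0.6]
gripper_width: 0.65
grasp_force: 0.0
```

```bash
python3 -c "
from bench import *
print(sign_off())"
```

```text
the job is handed in; nothing more can be done
None
```

The orange-gripped paddle hangs upright on the hook, its bar about 6 mm from the stop plate, and the job is handed in at about 20.5 s (no verdict came back); the tub, rack, jar and plum paddle look unmoved, though I rested the strip lightly on the tub's rim to tilt it nose-up and viewed 11 pictures, one over the limit.

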